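# Shut the ice bucket and hold the ice-ball mould closed

### The job

The finished ice balls are in the bucket: first push its flip-top lid down until it clicks fully home on its front catch so that they keep. Then close the mould for the next ball: pick up its top half (the filler neck is a good grip), set it over the two dowels of the bottom half and press it down until the flanges meet all round. The gasket springs the mould open as soon as it is let go, so finish while still holding it pressed shut for the clips to be fastened, and leave the glasses and other bar things where they are.

Things in the scene. Friction and masses are not known exactly. Their poses are not given: they have to be found in the camera images.
- bucket_lid (a joint): angle of the ice bucket's flip-top lid, rad: 0 = shut, 0.65 to 1.0 at the start, 1.35 = wide open; level hinge axis at the bucket's back. A stiff hinge keeps it where it is put. At about 0.055 the bead on its front tongue comes to rest on a sprung roller catch; about 8 N down at lid_front pushes it over, then it snaps to 0 and stays
- lid_hinge (a point): point on the lid's hinge axis, at the middle of the bucket's back, 125 mm above the trolley top. x: from the lid's front to its back; y: along the hinge; z: out of the lid's upper face (turning with the lid). The frosted glass bucket (fixed, 142 mm across, 120 mm high) is centred 78 mm from it, towards the front
- lid_front (a point): where the steel lid (round, 144 mm across, 10 mm thick) is pushed shut: on its upper face, on the middle line, 135 mm in front of the hinge axis and 10 mm above it when shut, 15 mm short of the round edge. A 36 mm wide thumb tab and the tongue stand beyond the edge, up to 176 mm from the hinge. Axes as lid_hinge
- mould_bottom: bottom half of the aluminium ice-ball mould, loose, 0.75 kg, on rubber feet: a flange 134 x 84 mm (x by y) with a round hollow, its upper face at z = 46 mm. Origin: centre of the underside; x along the length, z up. Two upright steel dowels, 10 mm thick, stand on the flange at x = -52 and +52 mm, y = 0: 22 mm tall, the upper 10 mm tapered to 5 mm. Wire clips hang open on its long sides
- mould_face (a point): centre of the bottom half's upper flange face, 46 mm above its origin, over the hollow. Round it a pale gasket ring, 80 mm outside, stands 4 mm above the face; it is springy: 4 N start to push it in, 10 N (the top half's weight included) press it level with the face
- mould_top: top half of the mould, loose, about 0.28 kg, lying flat face down: a flange 134 x 84 x 14 mm (x by y by z) with two 12 mm through holes at x = -52 and +52 mm, y = 0, a dome 35.5 mm high and a filler neck on it. Origin: centre of the flat face; x along the length, z up. Fits either way round. On the shut mould its origin is 46 mm above the bottom half's; let go, it rests on the gasket at 50 mm
- mould_neck (a point): centre of the open upper end of the top half's oblong filler neck, 64 mm above its flat face. The neck is 46 mm long (along the flange's length, x) and 30 mm wide (y), with flat sides from 30 to 64 mm above the flat face: grip it across the 30 mm
- glass_a: stemless smoky glass, 90 mm across, 100 mm tall, upright; origin at the centre of the base. To be left alone
- glass_b: another such glass
- glass_c: another such glass
- jigger: steel double jigger, 44 mm across, 96 mm tall, upright; origin at the centre of its foot. To be left alone
- ice_tongs: steel ice tongs, 165 mm long along x, 60 mm wide, lying flat, 14 mm high; origin under the middle. To be left alone
- bar_spoon: steel bar spoon, 290 mm long along x, lying flat, 8 mm high; origin under the middle. To be left alone
- coaster_stack: stack of round cork coasters, 98 mm across, 30 mm high; origin under the centre. To be left alone

How it is judged:
By the outcome, as a careful person would: the job done as asked, in the order asked, and still so for the second after the job is handed in, while the arm keeps its last pose, push and grip.
It also fails if it takes over 58 s, if anything falls off the work surface, if the arm or the gripper's body presses on something with over 40 N, if the wrist force passes 120 N, or if a joint passes its speed limit or range.

### The arm

A 7-joint arm with a two-finger parallel gripper is mounted at the origin on the work surface. World frame = base frame: x ahead of the robot, y to its left, z up, the work surface at z = 0. Lengths are in m, angles in rad, forces in N, time in s.
With the tool pointing down it reaches from about 0.4 to 0.85 m from the base axis. Payload 10.4 kg.
Tool frame: the origin (TCP) lies midway between the tips of the shut fingers; the grasp point (between the pads) lies 19 mm behind it (r.tcp_to_grasp is the z of the grasp point in the tool frame, in m); z points along the fingers, x is the direction in which the jaws open and shut, and the axes are right-handed (so a half turn about z gives the same grasp; the last joint's range is limited). The gripper opens to 87 mm and grips with 3 to 60 N. Pads are 19 mm wide; open, the fingers measure 117 mm over their backs; the gripper's body (75 mm by 190 mm) begins 51 mm behind the grasp point.
Start: joints at [1.286, 0.332, -0.065, 1.46, 0.022, 1.35, -0.088], TCP at [0.162, -0.604, 0.223] pointing down, gripper open.
Joint ranges: [-2.6, 2.6], [-0.5, 2.12], [-1.47, 1.34], [0.16, 2.42], [-1.27, 4.41], [0.06, 2.06], [-2.6, 2.6]. Speed limits (rad/s): [2.22, 2.22, 2.79, 2.79, 3.14, 3.14, 3.14].

### API

Orientations are given as a unit quaternion [x, y, z, w].
In Python, from bench import r, camera, close_job gives the robot as it stands. The module is installed in compiled form; this text tells all that it offers.
- The arm moves only by the shell command python3 -m crank 'ROWS' [FORCE]. ROWS is JSON, a list of rows, each an object of numbers: "x", "y", "z": the shift along the tool's x, y, z scaled (see below); "ax", "ay", "az": the turn, a rotation vector about the tool's x, y, z scaled (see below); "claw": the closure, from -1 (fully open) to 1 (shut), so that 0 is half open. A call has exactly 5 rows; each row is the pose to reach, as a shift and turn from the pose commanded when the call began, along the tool's axes at that moment; what a row does not reach only later rows make up. The controller multiplies each number of a shift by 1 m and each number of a turn by 2 rad. A row lasts 1/12 s, in which the tool goes at most 41.7 mm and 7.16 degrees, less where a joint would pass 70% of its speed; a pose out of reach is approached as far as the arm can. A call with a number of a shift or a turn outside -1 to 1 is refused whole. A call with a gripper value outside its range is refused whole. The fingers move at their own pace and stop on an object; FORCE is the grip in N (left out, the last holds). Time passes only in rows, so rows that repeat a pose let the fingers close, or fill a call up. It gives the time, the measured TCP pose, the force and the opening at its end, in the units of the state.
- r.read_state(): the state, without advancing time (a new reading comes with each control period).
- camera(name): name is "scene" or "top" or "wrist"; returns a dict with "color" (384x512x3 uint8, blue, green, red), "fx", "fy", "cx", "cy" (pixels), "D" ([k1, k2, p1, p2, k3] as OpenCV has them; the pictures are not rectified), "eye" and "orientation" of the camera in the world. Camera axes: x right, y down, z forward; pixel columns grow to the right and rows downward; lengths in m; the calibration is good to about 2 mm. A picture is of the moment at which its call begins. There is no depth.
- close_job(): hands the job in, once; it reports no verdict.
The state is a dict: "time": time; "joint_positions": joint angles; "joint_vel": joint speeds; "joint_torque": joint torques, N m; "ee_pos": TCP position; "eef_rot": TCP orientation; "ft_force": force on the tool from outside, world axes, zero at the start; "torque": the same for the moment, N m; "width": finger opening in m.
Only numpy, scipy, OpenCV 4.12 (cv2) and the standard library are available. Lean on these libraries where they do the work, as an engineer would, in place of code of your own. Each camera call takes 0.05 s, during which the arm holds its last target. There are 200 camera calls.

## Working session

There is one attempt and no reset: what is moved stays moved. The work goes in short steps, Python scripts to look and compute and a shell command to move; the robot and the scene stay as the last step left them, time stands still between calls to the robot, and variables do not carry over. Pictures are saved under pics/ and viewed, about 8 in all and at most 12, crops included, and the job is handed in when it is done.

```bash
mkdir -p pics; cat > h.py <<'E'
import numpy as np, cv2
from scipy.spatial.transform import Rotation as R
from bench import r, camera
def ray(c,px):
    K=np.array([[c["fx"],0,c["cx"]],[0,c["fy"],c["cy"]],[0,0,1.]])
    u=cv2.undistortPoints(np.array(px,float).reshape(-1,1,2),K,np.array(c["D"],float)).reshape(-1,2)
    d=np.c_[u,np.ones(len(u))]@R.from_quat(c["orientation"]).as_matrix().T
    return np.array(c["eye"]),d
def plane(c,px,z):
    e,d=ray(c,px); return e+d*((z-e[2])/d[:,2])[:,None]
def proj(c,P):
    q=R.from_quat(c["orientation"]).inv()
    K=np.array([[c["fx"],0,c["cx"]],[0,c["fy"],c["cy"]],[0,0,1.]])
    return cv2.projectPoints(q.apply(np.atleast_2d(P)-c["eye"]),np.zeros(3),np.zeros(3),K,np.array(c["D"],float))[0].reshape(-1,2)
def load(n):
    return np.load(f'{n}.npy',allow_pickle=True).item()
E
python3 - <<'E'
from h import *
for n in("scene","top","wrist"):
    c=camera(n); np.save(n+'.npy',c,allow_pickle=True)
    cv2.imwrite(f'pics/{n}0.png',c["color"]); print(n,np.round(c["eye"],3),np.round(R.from_quat(c["orientation"]).as_matrix().ravel(),2),c["fx"])
s=r.read_state();print({k:np.round(v,3) for k,v in s.items()},r.tcp_to_grasp)
E
```

```text
scene [0.973 0.745 1.007] [-0.87  0.36 -0.34  0.5   0.6  -0.63 -0.02 -0.71 -0.7 ] 422.82623875259463
top [ 0.408 -0.026  1.104] [ 0.02 -0.99  0.14 -1.   -0.02 -0.    0.01 -0.14 -0.99] 357.32938924921154
wrist [ 0.234 -0.584  0.384] [ 0.26 -0.93 -0.26 -0.97 -0.25 -0.07 -0.    0.27 -0.96] 267.04527601684407
{'time': np.float64(0.15), 'joint_positions': array([ 1.286,  0.333, -0.065,  1.461,  0.022,  1.35 , -0.089]), 'joint_vel': array([ 0.   , -0.002,  0.   , -0.001,  0.   , -0.001, -0.002]), 'joint_torque': array([ 1.0000e-03, -6.2363e+01,  2.5000e-02, -3.9015e+01, -6.1000e-02,
        3.7000e-02,  0.0000e+00]), 'ee_pos': array([ 0.162, -0.603,  0.222]), 'eef_rot': array([ 0.793, -0.609, -0.   , -0.   ]), 'ft_force': array([-0.236,  0.542, -0.725]), 'torque': array([-0.001,  0.03 ,  0.049]), 'width': np.float64(0.087)} -0.0187
```

View pics/top0.png

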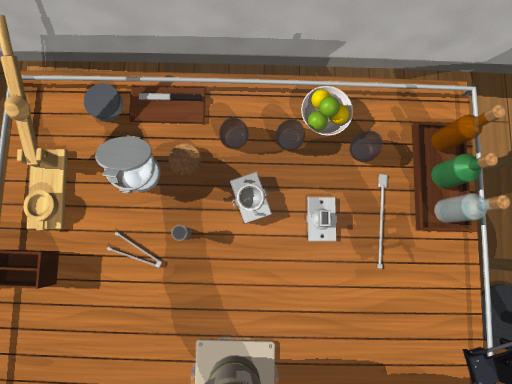

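View pics/scene0.png

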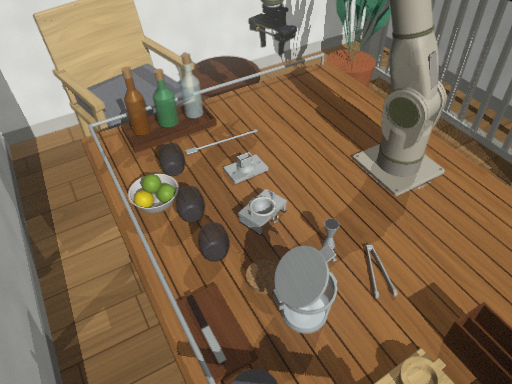

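```bash
python3 - <<'E'
from h import *
t=load('top')["color"];s=load('scene')["color"]
z=lambda im,x,y,w,h:cv2.resize(im[y:y+h,x:x+w],(400,300),interpolation=cv2.INTER_CUBIC)
a=np.vstack([np.hstack([z(t,80,125,100,75),z(t,225,150,120,90)]),np.hstack([z(s,255,235,120,90),z(s,215,145,100,75)])])
cv2.imwrite('pics/c1.png',a)
c=load('top')
print(np.round(plane(c,[(251,197),(322,219),(128,165)],0.05),3))
E
```

```text
[[ 0.535 -0.036  0.05 ]
 [ 0.474 -0.247  0.05 ]
 [ 0.622  0.337  0.05 ]]
```

View pics/c1.png

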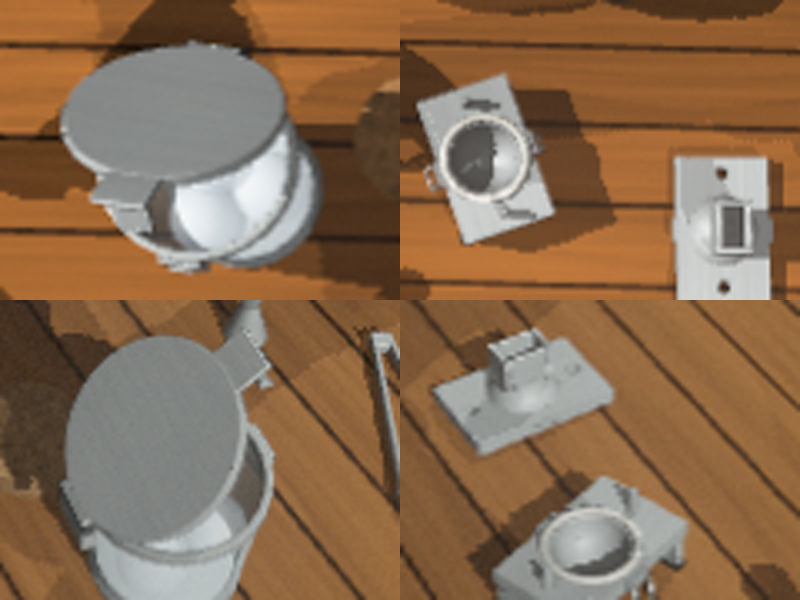

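```bash
python3 - <<'E'
from h import *
T=load('top');S=load('scene')
def lid(c,seed):
    im=cv2.resize(c["color"],None,fx=4,fy=4,interpolation=cv2.INTER_CUBIC)
    m=np.zeros((im.shape[0]+2,im.shape[1]+2),np.uint8)
    cv2.floodFill(im.copy(),m,(seed[0]*4,seed[1]*4),0,(16,)*3,(16,)*3,4|cv2.FLOODFILL_FIXED_RANGE|cv2.FLOODFILL_MASK_ONLY|(255<<8))
    m=m[1:-1,1:-1]; m=cv2.morphologyEx(m,cv2.MORPH_OPEN,cv2.getStructuringElement(2,(61,61)))
    k=max(cv2.findContours(m,0,1)[0],key=cv2.contourArea)
    e=cv2.fitEllipse(k); print(e, cv2.contourArea(k)/(np.pi*e[1][0]*e[1][1]/4))
    return ((np.array(e[0])+.5)/4-.5)
def tri(pt,ps):
    e1,d1=ray(T,pt);e2,d2=ray(S,ps);d1=d1[0]/np.linalg.norm(d1);d2=d2[0]/np.linalg.norm(d2)
    A=np.c_[d1,-d2];t=np.linalg.lstsq(A,e2-e1,rcond=None)[0]
    a=e1+t[0]*d1;b=e2+t[1]*d2; return (a+b)/2,np.linalg.norm(a-b)
C,g=tri(lid(T,(124,153)),lid(S,(303,275)));print('C',C,g)
P=[]
for a,b in [((93,204),(243,332)),((151,208),(269,366))]:
    p=tri((a[0]/4+80,a[1]/4+125),(b[0]*.3+255,b[1]*.3+235));P.append(p[0]);print(p)
M=(P[0]+P[1])/2;d=M-C;L=np.linalg.norm(d);d/=L
print('width',np.linalg.norm(P[0]-P[1]),'M',M,'L',L,'angle',np.arcsin(d[2]),'yaw front',np.degrees(np.arctan2(d[1],d[0])))
print('hinge',C-78e-3*d)
E
```

```text
((493.54071044921875, 611.7171020507812), (127.49192810058594, 214.39791870117188), 83.83023071289062) 0.9986223000439036
((1202.890625, 1106.4150390625), (199.55413818359375, 253.5890350341797), 20.668916702270508) 0.9987703845607874
C [0.63072976 0.30847205 0.17676918] 0.0013575389347198303
(array([0.59806001, 0.41041825, 0.03190007]), np.float64(0.02009313623354964))
(array([ 0.59003414,  0.40577597, -0.03758594]), np.float64(0.02538702849741855))
width 0.07010185320274899 M [ 0.59404708  0.40809711 -0.00284294] L 0.20864152072152573 angle -1.0369665810368538 yaw front 110.21407850612746
hinge [0.64444347 0.27122752 0.24391663]
```

```bash
python3 - <<'E'
from h import *
T=load('top');S=load('scene')
def tri(pt,ps):
    e1,d1=ray(T,pt);e2,d2=ray(S,ps);d1=d1[0]/np.linalg.norm(d1);d2=d2[0]/np.linalg.norm(d2)
    A=np.c_[d1,-d2];t=np.linalg.lstsq(A,e2-e1,rcond=None)[0]
    a=e1+t[0]*d1;b=e2+t[1]*d2; return (a+b)/2,np.linalg.norm(a-b)
C=np.array([.6307,.3085,.1768]);P=[]
for a,b in [((93,204),(269,366)),((151,208),(243,332))]:
    p=tri((a[0]/4+80,a[1]/4+125),(b[0]*.3+255,b[1]*.3+235));P.append(p[0]);print(p)
M=(P[0]+P[1])/2;d=M-C;L=np.linalg.norm(d);d/=L
print('width',np.linalg.norm(P[0]-P[1]),'M',M,'L',L,'angle',np.arcsin(d[2]),'yaw front',np.degrees(np.arctan2(d[1],d[0])))
print('hinge',C-78e-3*d)
# front catch: crop(180,265) top
print('catch',plane(T,[(125,191.2)],.115))
# mould bottom corners in top at z=.046 crop /3.333
f=lambda a:[(x/3.3333+225,y/3.3333+150) for x,y in a]
def rect(c,p,z):
    Q=plane(c,p,z);print(np.round(Q,3).tolist(),'c',Q.mean(0),[round(np.linalg.norm(Q[i]-Q[(i+1)%4]),4) for i in range(4)])
    print('axis deg',[np.degrees(np.arctan2(*(Q[(i+1)%4]-Q[i])[[1,0]])) for i in range(4)])
rect(T,f([(418,104),(504,74),(554,214),(466,244)]),.046)
g=lambda a:[(x/4+215,y/4+145) for x,y in a]
hs=lambda im:cv2.cvtColor(im,cv2.COLOR_BGR2HSV)
# low-saturation masks
im=T["color"];h=hs(im);m=((h[...,1]<60)&(h[...,2]>90)).astype(np.uint8)*255
for n,(x0,y0,x1,y1),z in[('bot',(225,165,278,230),.046),('top',(300,190,345,248),.014)]:
    mm=np.zeros_like(m);mm[y0:y1,x0:x1]=m[y0:y1,x0:x1]
    k=max(cv2.findContours(cv2.morphologyEx(mm,2,np.ones((3,3))),0,1)[0],key=cv2.contourArea)
    b=cv2.minAreaRect(k);print(n,b);rect(T,cv2.boxPoints(b),z)
cv2.imwrite('pics/c2.png',cv2.resize(im[185:250,295:350],(660,780)[0:2],interpolation=cv2.INTER_CUBIC)[:600])
# top mould neck in top view: opening rectangle crop
rect(T,f([(717,202),(752,202),(752,254),(717,254)]),.064)
# holes in flange at z .014
H=plane(T,f([(721,173),(723,287)]),.014);print('holes',H,np.linalg.norm(H[0]-H[1]),H.mean(0))
E
```

```text
(array([0.59519078, 0.42722324, 0.00522876]), np.float64(0.0014320236981030117))
(array([ 0.59303391,  0.3888708 , -0.00989716]), np.float64(0.005272717137700048))
width 0.04128383630277925 M [ 0.59411235  0.40804702 -0.0023342 ] L 0.20817619494121395 angle -1.0362369846530803 yaw front 110.18047123712903
hinge [0.64440876 0.27120146 0.24391847]
catch [[0.53433644 0.31731147 0.115     ]]
[[0.59, -0.335, 0.046], [0.62, -0.414, 0.046], [0.493, -0.456, 0.046], [0.465, -0.376, 0.046]] c [ 0.5421483  -0.39531246  0.046     ] [np.float64(0.0848), np.float64(0.1333), np.float64(0.0852), np.float64(0.1319)]
axis deg [np.float64(-69.50177484924639), np.float64(-161.61597122287168), np.float64(109.56833041708367), np.float64(18.18321124230849)]
bot ((250.35000610351562, 197.04998779296875), (45.2205696105957, 31.622774124145508), 71.56504821777344)
[[0.583, 0.033, 0.046], [0.616, -0.056, 0.046], [0.487, -0.101, 0.046], [0.456, -0.013, 0.046]] c [ 0.53539409 -0.0343393   0.046     ] [np.float64(0.0952), np.float64(0.1359), np.float64(0.0936), np.float64(0.1353)]
axis deg [np.float64(-69.8625916
[... 298 characters left out ...]
.0897), np.float64(0.1314), np.float64(0.0883), np.float64(0.1311)]
axis deg [np.float64(-88.61194709254382), np.float64(179.48806487571935), np.float64(91.23594125138767), np.float64(0.11405049365108816)]
[[0.506, -0.596, 0.064], [0.507, -0.628, 0.064], [0.46, -0.626, 0.064], [0.46, -0.594, 0.064]] c [ 0.48317604 -0.61123142  0.064     ] [np.float64(0.032), np.float64(0.0462), np.float64(0.0318), np.float64(0.0461)]
axis deg [np.float64(-88.75912423400177), np.float64(176.98196748802462), np.float64(91.1143879741409), np.float64(-2.7855674447507113)]
holes [[ 0.53779165 -0.6290355   0.014     ]
 [ 0.4320922  -0.62574244  0.014     ]] 0.10575072690299342 [ 0.48494193 -0.62738897  0.014     ]
```

```bash
cat >> h.py <<'E'
def tri(T,pt,S,ps):
    e1,d1=ray(T,pt);e2,d2=ray(S,ps);d1=d1[0]/np.linalg.norm(d1);d2=d2[0]/np.linalg.norm(d2)
    A=np.c_[d1,-d2];t=np.linalg.lstsq(A,e2-e1,rcond=None)[0]
    a=e1+t[0]*d1;b=e2+t[1]*d2; return (a+b)/2,np.linalg.norm(a-b)
E
python3 - <<'E'
from h import *
T=load('top');S=load('scene')
C=np.array([.6307,.3085,.1768]);P=[]
for a,b in [((93,204),(269,66)),((151,208),(243,32))]:
    p=tri(T,(a[0]/4+80,a[1]/4+125),S,(b[0]*.3+255,b[1]*.3+235));P.append(p[0]);print(p)
M=(P[0]+P[1])/2;d=M-C;L=np.linalg.norm(d);d/=L
print('width',np.linalg.norm(P[0]-P[1]),'M',M,'L',L,'angle',np.arcsin(d[2]),'yaw front',np.degrees(np.arctan2(d[1],d[0])))
print('hinge',C-78e-3*d)
f=lambda a:[((x-400)*.3+225,y*.3+150) for x,y in a]
g=lambda a:[(x/4+215-100,(y-300)/4+145) for x,y in a]
def rect(c,p,z):
    Q=plane(c,p,z);print(np.round(Q,3).tolist(),'c',Q.mean(0),[round(np.linalg.norm(Q[i]-Q[(i+1)%4]),4) for i in range(4)])
    print('axis deg',[round(np.degrees(np.arctan2(*(Q[(i+1)%4]-Q[i])[[1,0]])),1) for i in range(4)])
rect(T,f([(418,104),(504,74),(554,214),(466,244)]),.046)
print('scene');rect(S,g([(494,574),(603,478),(688,520),(585,610)]),.046)
rect(S,g([(433,384),(558,338),(615,395),(483,450)]),.014)
rect(T,f([(717,202),(752,202),(752,254),(717,254)]),.064)
H=plane(T,f([(721,173),(723,287)]),.014);print('holes',H,np.linalg.norm(H[0]-H[1]),H.mean(0))
# gasket ring centre scene/top
print(plane(T,f([(486,157)]),.05),plane(S,g([(590,546)]),.05))
# scene neck
rect(S,g([(488,345),(535,329),(550,346),(500,364)]),.064)
E
```

```text
(array([0.55592974, 0.33227815, 0.23539988]), np.float64(0.0009073858538656371))
(array([0.55361344, 0.29784324, 0.23252575]), np.float64(0.0020453044625627285))
width 0.03463218754368822 M [0.55477159 0.3150607  0.23396282] L 0.09526674784156476 angle 0.6435374261849793 yaw front 175.06154765480292
hinge [0.69286666 0.30312841 0.12999773]
[[0.581, 0.026, 0.046], [0.611, -0.05, 0.046], [0.485, -0.097, 0.046], [0.457, -0.02, 0.046]] c [ 0.53343597 -0.0352565   0.046     ] [np.float64(0.0822), np.float64(0.1339), np.float64(0.0826), np.float64(0.1328)]
axis deg [np.float64(-69.1), np.float64(-159.4), np.float64(110.2), np.float64(20.4)]
scene
[[0.615, -0.044, 0.046], [0.491, -0.091, 0.046], [0.457, -0.016, 0.046], [0.573, 0.023, 0.046]] c [ 0.53417317 -0.0319832   0.046     ] [np.float64(0.1325), np.float64(0.0817), np.float64(0.1223), np.float64(0.0786)]
axis deg [np.float64(-159.2), np.float64(114.4), np.float64(18.7), np.float64(-57.9)]
[[0.545, -0.297, 0.014], [0.419, -0.295, 0.014], [0.414, -0.202, 0.014], [0.545, -0.2, 0.014]] c [ 0.48081202 -0.24843285  0.014     ] [np.float64(0
[... 274 characters left out ...]
0.064     ] [np.float64(0.0308), np.float64(0.0455), np.float64(0.0307), np.float64(0.0454)]
axis deg [np.float64(-88.7), np.float64(179.6), np.float64(91.3), np.float64(-0.2)]
holes [[ 0.52898156 -0.25304314  0.014     ]
 [ 0.42466941 -0.25452011  0.014     ]] 0.10432260294574792 [ 0.47682548 -0.25378162  0.014     ]
[[ 0.53424177 -0.03573551  0.05      ]] [[ 0.5392446  -0.02830963  0.05      ]]
[[0.503, -0.266, 0.064], [0.458, -0.264, 0.064], [0.458, -0.237, 0.064], [0.506, -0.238, 0.064]] c [ 0.48137634 -0.2510372   0.064     ] [np.float64(0.045), np.float64(0.0266), np.float64(0.0479), np.float64(0.0275)]
axis deg [np.float64(177.4), np.float64(90.3), np.float64(-1.5), np.float64(-95.8)]
```

```bash
python3 -m crank '[{"x":-0.02,"y":-0.034,"z":-0.014,"az":0.04,"claw":1},{"x":-0.04,"y":-0.068,"z":-0.028,"az":0.08,"claw":1},{"x":-0.06,"y":-0.102,"z":-0.042,"az":0.1265,"claw":1},{"x":-0.08,"y":-0.136,"z":-0.056,"az":0.1265,"claw":1},{"x":-0.1,"y":-0.17,"z":-0.07,"az":0.1265,"claw":1}]' 30
python3 -c "
from h import *
s=r.read_state();print(s['ee_pos'],R.from_quat(s['eef_rot']).as_matrix().round(3),s['joint_positions'])"
```

```text
[ 0.16165575 -0.60342495  0.22194107] [[ 0.259 -0.966 -0.   ]
 [-0.966 -0.259  0.001]
 [-0.001  0.    -1.   ]] [ 1.28641575  0.33272189 -0.06467056  1.46074541  0.02160051  1.34991202
 -0.08850742]schema error: expected keys x, y, z, ax, ay, az, claw
```

```bash
python3 -m crank '[{"x":-0.02,"y":-0.034,"z":-0.014,"ax":0,"ay":0,"az":0.04,"claw":1},{"x":-0.04,"y":-0.068,"z":-0.028,"ax":0,"ay":0,"az":0.08,"claw":1},{"x":-0.06,"y":-0.102,"z":-0.042,"ax":0,"ay":0,"az":0.1265,"claw":1},{"x":-0.08,"y":-0.136,"z":-0.056,"ax":0,"ay":0,"az":0.1265,"claw":1},{"x":-0.1,"y":-0.17,"z":-0.07,"ax":0,"ay":0,"az":0.1265,"claw":1}]' 30
python3 -c "
from h import *
s=r.read_state();print(s['ee_pos'],R.from_quat(s['eef_rot']).as_matrix().round(3),s['joint_positions'])"
```

```text
time: 0.57
ee_pos: [0.3004, -0.4621, 0.2928]
eef_rot: [0.71, -0.704, -0.0, 0.0]
ft_force: [-0.1, -0.4, 0.4]
width: 0.0615
[ 0.30042835 -0.46208019  0.29276058] [[ 0.008 -1.    -0.   ]
 [-1.    -0.008 -0.   ]
 [ 0.     0.    -1.   ]] [ 1.05018842  0.14754064 -0.15622198  1.54112446  0.02319167  1.45485442
 -0.66979629]
```

```bash
A='' ; python3 -m crank '[{"x":-0.038,"y":-0.014,"z":0,"ax":0,"ay":0,"az":0,"claw":1},{"x":-0.076,"y":-0.028,"z":0,"ax":0,"ay":0,"az":0,"claw":1},{"x":-0.114,"y":-0.042,"z":0,"ax":0,"ay":0,"az":0,"claw":1},{"x":-0.152,"y":-0.056,"z":0,"ax":0,"ay":0,"az":0,"claw":1},{"x":-0.19,"y":-0.07,"z":0,"ax":0,"ay":0,"az":0,"claw":1}]' | sed -n 2,3p
python3 -m crank '[{"x":-0.038,"y":-0.014,"z":0,"ax":0,"ay":0,"az":0,"claw":1},{"x":-0.076,"y":-0.028,"z":0,"ax":0,"ay":0,"az":0,"claw":1},{"x":-0.114,"y":-0.042,"z":0,"ax":0,"ay":0,"az":0,"claw":1},{"x":-0.152,"y":-0.056,"z":0,"ax":0,"ay":0,"az":0,"claw":1},{"x":-0.19,"y":-0.07,"z":0,"ax":0,"ay":0,"az":0,"claw":1}]' | sed -n 2,3p
python3 -m crank '[{"x":-0.038,"y":-0.014,"z":0,"ax":0,"ay":0,"az":0,"claw":1},{"x":-0.076,"y":-0.028,"z":0,"ax":0,"ay":0,"az":0,"claw":1},{"x":-0.114,"y":-0.042,"z":0,"ax":0,"ay":0,"az":0,"claw":1},{"x":-0.152,"y":-0.056,"z":0,"ax":0,"ay":0,"az":0,"claw":1},{"x":-0.19,"y":-0.07,"z":0,"ax":0,"ay":0,"az":0,"claw":1}]'
```

```text
ee_pos: [0.3679, -0.2711, 0.2921]
eef_rot: [0.71, -0.704, 0.0, 0.0]
ee_pos: [0.4362, -0.0805, 0.2923]
eef_rot: [0.71, -0.704, 0.0, 0.0]
time: 1.82
ee_pos: [0.5047, 0.1098, 0.2924]
eef_rot: [0.71, -0.704, 0.0, -0.0]
ft_force: [1.4, -0.9, 0.4]
width: 0.0003
```

```bash
python3 -m crank '[{"x":-0.04,"y":-0.016,"z":0,"ax":0,"ay":0,"az":0,"claw":1},{"x":-0.08,"y":-0.032,"z":0,"ax":0,"ay":0,"az":0,"claw":1},{"x":-0.12,"y":-0.048,"z":0,"ax":0,"ay":0,"az":0,"claw":1},{"x":-0.16,"y":-0.064,"z":0,"ax":0,"ay":0,"az":0,"claw":1},{"x":-0.201,"y":-0.08,"z":0.02,"ax":0,"ay":0,"az":0,"claw":1}]' | sed -n 2,4p
python3 -m crank '[{"x":0,"y":0,"z":0.01,"ax":0,"ay":0,"az":0,"claw":1},{"x":0,"y":0,"z":0.02,"ax":0,"ay":0,"az":0,"claw":1},{"x":0,"y":0,"z":0.035,"ax":0,"ay":0,"az":0,"claw":1},{"x":0,"y":0,"z":0.05,"ax":0,"ay":0,"az":0,"claw":1},{"x":0,"y":0,"z":0.06,"ax":0,"ay":0,"az":0,"claw":1}]'
python3 -c "
from h import *
c=camera('scene');np.save('s1.npy',c,allow_pickle=True);t=camera('top')
cv2.imwrite('pics/c3.png',np.hstack([cv2.resize(c['color'][180:360,220:400],(400,400)),cv2.resize(t['color'][100:240,60:200],(400,400))]))"
```

```text
ee_pos: [0.5801, 0.3022, 0.2784]
eef_rot: [0.71, -0.704, 0.0, -0.002]
ft_force: [0.8, -0.4, 1.1]
time: 2.65
ee_pos: [0.5789, 0.2975, 0.2154]
eef_rot: [0.71, -0.705, 0.0, 0.001]
ft_force: [-1.3, 0.5, 0.3]
width: 0.0004
```

View pics/c3.png

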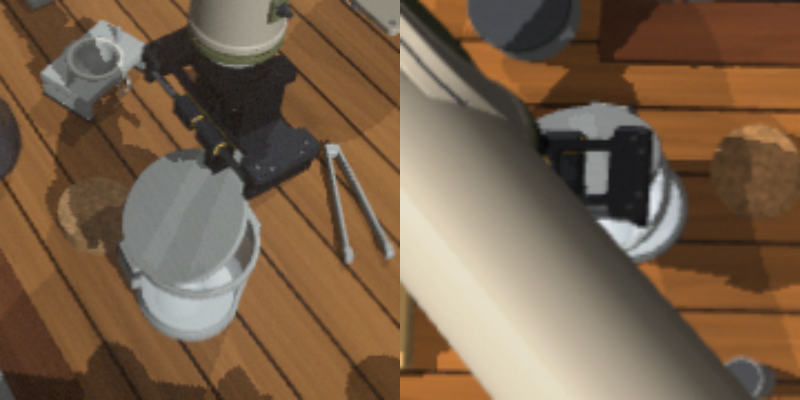

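```bash
python3 -m crank '[{"x":-0.016,"y":0.005,"z":0.017,"ax":0,"ay":0,"az":0,"claw":1},{"x":-0.016,"y":0.012,"z":0.029,"ax":0,"ay":0,"az":0,"claw":1},{"x":-0.016,"y":0.0175,"z":0.041,"ax":0,"ay":0,"az":0,"claw":1},{"x":-0.017,"y":0.022,"z":0.054,"ax":0,"ay":0,"az":0,"claw":1},{"x":-0.017,"y":0.025,"z":0.065,"ax":0,"ay":0,"az":0,"claw":1}]'
python3 -m crank '[{"x":0,"y":0.0005,"z":0.004,"ax":0,"ay":0,"az":0,"claw":1},{"x":0,"y":0.001,"z":0.008,"ax":0,"ay":0,"az":0,"claw":1},{"x":0,"y":0.001,"z":0.011,"ax":0,"ay":0,"az":0,"claw":1},{"x":0,"y":0.001,"z":0.014,"ax":0,"ay":0,"az":0,"claw":1},{"x":0,"y":0.001,"z":0.016,"ax":0,"ay":0,"az":0,"claw":1}]'
```

```text
time: 3.17
ee_pos: [0.5538, 0.3159, 0.1521]
eef_rot: [0.71, -0.704, 0.0, -0.001]
ft_force: [0.2, 0.6, 0.8]
width: 0.0007
time: 3.58
ee_pos: [0.5527, 0.3161, 0.137]
eef_rot: [0.71, -0.704, 0.0, -0.0]
ft_force: [-1.4, -1.8, 3.6]
width: 0.0002
```

```bash
python3 -m crank '[{"x":0,"y":0,"z":0.001,"ax":0,"ay":0,"az":0,"claw":1},{"x":0,"y":0,"z":0.002,"ax":0,"ay":0,"az":0,"claw":1},{"x":0,"y":0,"z":0.003,"ax":0,"ay":0,"az":0,"claw":1},{"x":0,"y":0,"z":0.004,"ax":0,"ay":0,"az":0,"claw":1},{"x":0,"y":0,"z":0.004,"ax":0,"ay":0,"az":0,"claw":1}]'
```

```text
time: 4.0
ee_pos: [0.5532, 0.3164, 0.1349]
eef_rot: [0.71, -0.704, 0.001, -0.001]
ft_force: [-8.0, -6.9, 23.0]
width: 0.0005
```

```bash
python3 -m crank '[{"x":0,"y":0,"z":-0.02,"ax":0,"ay":0,"az":0,"claw":1},{"x":0,"y":0,"z":-0.05,"ax":0,"ay":0,"az":0,"claw":1},{"x":0.03,"y":0.005,"z":-0.07,"ax":0,"ay":0,"az":0,"claw":1},{"x":0.067,"y":0.01,"z":-0.08,"ax":0,"ay":0,"az":0,"claw":1},{"x":0.105,"y":0.015,"z":-0.08,"ax":0,"ay":0,"az":0,"claw":0.5}]' >/dev/null
python3 -m crank '[{"x":0.04,"y":0.005,"z":0,"ax":0,"ay":0,"az":0,"claw":0},{"x":0.08,"y":0.01,"z":0,"ax":0,"ay":0,"az":0,"claw":-0.5},{"x":0.12,"y":0.015,"z":0,"ax":0,"ay":0,"az":0,"claw":-1},{"x":0.16,"y":0.02,"z":0,"ax":0,"ay":0,"az":0,"claw":-1},{"x":0.2,"y":0.025,"z":0,"ax":0,"ay":0,"az":0,"claw":-1}]' >/dev/null
python3 -m crank '[{"x":0.04,"y":0.006,"z":0,"ax":0,"ay":0,"az":0,"claw":-1},{"x":0.08,"y":0.012,"z":0,"ax":0,"ay":0,"az":0,"claw":-1},{"x":0.12,"y":0.018,"z":0,"ax":0,"ay":0,"az":0,"claw":-1},{"x":0.16,"y":0.024,"z":0,"ax":0,"ay":0,"az":0,"claw":-1},{"x":0.2,"y":0.031,"z":0,"ax":0,"ay":0,"az":0,"claw":-1}]'
python3 -c "
from h import *
c=camera('scene');np.save('s1.npy',c,allow_pickle=True);t=camera('top');np.save('t1.npy',t,allow_pickle=True);w=camera('wrist');np.save('w1.npy',w,allow_pickle=True)
cv2.imwrite('pics/c4.png',np.vstack([np.hstack([cv2.resize(c['color'][220:355,220:400],(400,300)),cv2.resize(t['color'][110:215,70:210],(400,300))]),np.hstack([cv2.resize(w['color'],(400,300)),np.zeros((300,400,3),np.uint8)])]))"
```

```text
time: 5.25
ee_pos: [0.4858, -0.1916, 0.2124]
eef_rot: [0.71, -0.704, 0.001, -0.0]
ft_force: [1.7, -0.8, 0.2]
width: 0.066
```

View pics/c4.png

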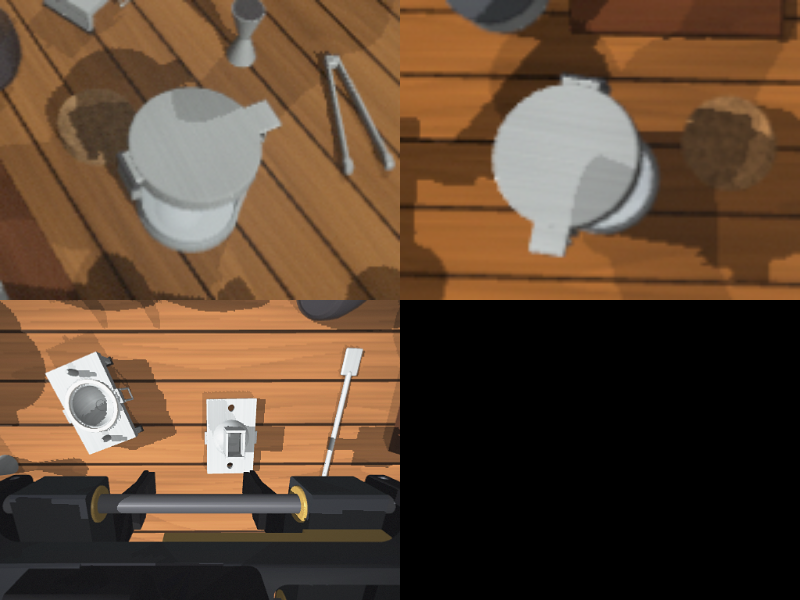

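```bash
python3 - <<'E'
from h import *
T=load('t1');S=load('s1');W=load('w1')
for a,b in [((529,252),(281,125)),((565,256),(270,101))]:
    print('tab',tri(T,((a[0]-400)*.35+70,a[1]*.35+110),S,(b[0]*.45+220,b[1]*.45+220)))
w=lambda a:[(x*1.28,(y-300)*1.28) for x,y in a]
print('holes W',plane(W,w([(231,408),(230,465)]),.014))
print('neck W',plane(W,w([(224.5,428),(245,428),(245,458),(224.5,458)]),.064).mean(0))
Q=plane(W,w([(46,372),(95,352),(136,438),(89,454)]),.046);print('bot W',Q,Q.mean(0))
im=cv2.resize(W["color"][50:220,30:350],(800,425),interpolation=cv2.INTER_CUBIC)
cv2.imwrite('pics/c5.png',im);print(np.round(r.read_state()['ee_pos'],4))
E
```

```text
tab (array([0.51320806, 0.33896479, 0.1263597 ]), np.float64(0.0012401075887687797))
tab (array([0.50740939, 0.30579375, 0.12675475]), np.float64(0.005871794598840241))
holes W [[ 0.52953292 -0.25235974  0.014     ]
 [ 0.42694058 -0.2548721   0.014     ]]
neck W [ 0.48048577 -0.25268301  0.064     ]
bot W [[ 0.58418814  0.02709989  0.046     ]
 [ 0.61127737 -0.04857166  0.046     ]
 [ 0.48476304 -0.09697562  0.046     ]
 [ 0.45793764 -0.01781619  0.046     ]] [ 0.53454155 -0.0340659   0.046     ]
[ 0.4852 -0.1932  0.2117]
```

View pics/c5.png

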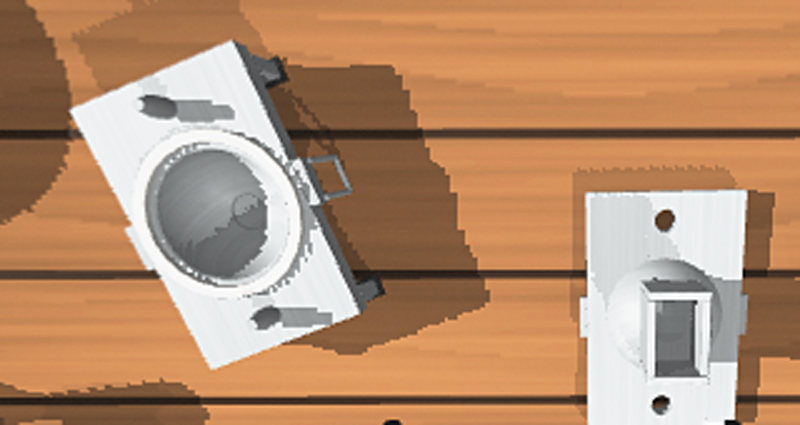

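```bash
python3 - <<'E'
from h import *
W=load('w1');print(W['eye'])
w=lambda a:[(x/2.5-.3+30,y/2.5-.3+50) for x,y in a]
H=plane(W,w([(665,220),(661,404)]),.014);d=H[0]-H[1];print('holes',H,H.mean(0),np.linalg.norm(d),np.degrees(np.arctan2(d[1],d[0])))
Q=plane(W,w([(70,108),(233,41),(361,313),(212,369)]),.046);print('bot',Q,Q.mean(0))
for i in range(4):
    e=Q[(i+1)%4]-Q[i];print(np.linalg.norm(e),np.degrees(np.arctan2(e[1],e[0])))
D=plane(W,w([(144,101),(257,321)]),.068);d=D[0]-D[1];print('tips',D,D.mean(0),np.linalg.norm(d),np.degrees(np.arctan2(d[1],d[0])))
D=plane(W,w([(168,107),(273,316)]),.046);d=D[0]-D[1];print('base',D,D.mean(0),np.linalg.norm(d),np.degrees(np.arctan2(d[1],d[0])))
N=plane(W,w([(643,280),(714,292),(708,377),(648,377)]),.064);print(N,N.mean(0))
R_=plane(W,w([(218,212)]),.05);print('ring',R_)
E
```

```text
[ 0.55861795 -0.19733327  0.37328424]
holes [[ 0.53023581 -0.25235639  0.014     ]
 [ 0.42678894 -0.25444947  0.014     ]] [ 0.47851237 -0.25340293  0.014     ] 0.10346803673924194 1.1591292546798246
bot [[ 0.5833863   0.02861427  0.046     ]
 [ 0.61175245 -0.0500933   0.046     ]
 [ 0.48699182 -0.09718438  0.046     ]
 [ 0.4576962  -0.01852274  0.046     ]] [ 0.53495669 -0.03429654  0.046     ]
0.0836631382265714 -70.18087991324961
0.1333521016979704 -159.32091195679718
0.08393978841856543 110.42662317955408
0.13423821415266296 20.55733327935982
tips [[ 0.58457919 -0.01874262  0.068     ]
 [ 0.48798681 -0.05494543  0.068     ]] [ 0.536283   -0.03684403  0.068     ] 0.10315391967219968 20.545995532888846
base [[ 0.58387249 -0.01644714  0.046     ]
 [ 0.48546335 -0.05300921  0.046     ]] [ 0.53466792 -0.03472818  0.046     ] 0.1049816371908271 20.381608503731417
[[ 0.50664143 -0.23559401  0.064     ]
 [ 0.50095658 -0.26910403  0.064     ]
 [ 0.45907798 -0.26879968  0.064     ]
 [ 0.45908891 -0.23960969  0.064     ]] [ 0.48144123 -0.25327685  0.064     ]
ring [[ 0.53679204 -0.03472392  0.05      ]]
```

```bash
python3 -m crank '[{"x":0.03,"y":0.003,"z":0.02,"ax":0,"ay":0,"az":-0.004,"claw":-1},{"x":0.06,"y":0.006,"z":0.04,"ax":0,"ay":0,"az":-0.004,"claw":-1},{"x":0.06,"y":0.006,"z":0.08,"ax":0,"ay":0,"az":-0.004,"claw":-1},{"x":0.06,"y":0.006,"z":0.1,"ax":0,"ay":0,"az":-0.004,"claw":-1},{"x":0.06,"y":0.006,"z":0.11,"ax":0,"ay":0,"az":-0.004,"claw":-1}]'
```

```text
time: 5.82
ee_pos: [0.4796, -0.2481, 0.0989]
eef_rot: [0.713, -0.701, -0.002, 0.0]
ft_force: [-0.2, 0.7, -0.3]
width: 0.0865
```

```bash
python3 -m crank '[{"x":0,"y":0,"z":0.02,"ax":0,"ay":0,"az":0,"claw":-1},{"x":0,"y":0,"z":0.04,"ax":0,"ay":0,"az":0,"claw":-1},{"x":0,"y":0,"z":0.055,"ax":0,"ay":0,"az":0,"claw":-1},{"x":0,"y":0,"z":0.061,"ax":0,"ay":0,"az":0,"claw":-1},{"x":0,"y":0,"z":0.061,"ax":0,"ay":0,"az":0,"claw":-1}]'
```

```text
time: 6.23
ee_pos: [0.4808, -0.2485, 0.0404]
eef_rot: [0.713, -0.701, -0.0, -0.0]
ft_force: [0.5, 0.1, -0.2]
width: 0.0871
```

```bash
python3 -m crank '[{"x":0.005,"y":0.002,"z":0.002,"ax":0,"ay":0,"az":0,"claw":-1},{"x":0.005,"y":0.002,"z":0.002,"ax":0,"ay":0,"az":0,"claw":-1},{"x":0.005,"y":0.002,"z":0.002,"ax":0,"ay":0,"az":0,"claw":0},{"x":0.005,"y":0.002,"z":0.002,"ax":0,"ay":0,"az":0,"claw":0.3},{"x":0.005,"y":0.002,"z":0.002,"ax":0,"ay":0,"az":0,"claw":1}]' 50
python3 -m crank '[{"x":0,"y":0,"z":0,"ax":0,"ay":0,"az":0,"claw":1},{"x":0,"y":0,"z":0,"ax":0,"ay":0,"az":0,"claw":1},{"x":0,"y":0,"z":0,"ax":0,"ay":0,"az":0,"claw":1},{"x":0,"y":0,"z":0,"ax":0,"ay":0,"az":0,"claw":1},{"x":0,"y":0,"z":0,"ax":0,"ay":0,"az":0,"claw":1}]' 50
```

```text
time: 6.65
ee_pos: [0.479, -0.2546, 0.0393]
eef_rot: [0.713, -0.701, 0.001, -0.0]
ft_force: [0.0, 0.2, 1.3]
width: 0.0742
time: 7.07
ee_pos: [0.4787, -0.2544, 0.0387]
eef_rot: [0.713, -0.701, 0.0, 0.0]
ft_force: [-0.8, -0.6, 0.0]
width: 0.0415
```

```bash
python3 -m crank '[{"x":0,"y":0,"z":0,"ax":0,"ay":0,"az":0,"claw":1},{"x":0,"y":0,"z":0,"ax":0,"ay":0,"az":0,"claw":1},{"x":0,"y":0,"z":0,"ax":0,"ay":0,"az":0,"claw":1},{"x":0,"y":0,"z":0,"ax":0,"ay":0,"az":0,"claw":1},{"x":0,"y":0,"z":0,"ax":0,"ay":0,"az":0,"claw":1}]' 50
python3 -m crank '[{"x":0,"y":0,"z":-0.005,"ax":0,"ay":0,"az":0,"claw":1},{"x":0,"y":0,"z":-0.02,"ax":0,"ay":0,"az":0,"claw":1},{"x":0,"y":0,"z":-0.05,"ax":0,"ay":0,"az":0,"claw":1},{"x":0,"y":0,"z":-0.08,"ax":0,"ay":0,"az":0,"claw":1},{"x":0,"y":0,"z":-0.09,"ax":0,"ay":0,"az":0,"claw":1}]' 50
python3 -c "
from h import *
s=r.read_state();m=R.from_quat(s['eef_rot']).as_matrix();print(m.round(3), np.degrees(np.arctan2(m[1,0],m[0,0])))"
```

```text
time: 7.48
ee_pos: [0.4787, -0.2544, 0.0387]
eef_rot: [0.713, -0.701, -0.0, -0.0]
ft_force: [0.8, 0.7, -0.2]
width: 0.0299
time: 7.9
ee_pos: [0.4803, -0.2551, 0.1328]
eef_rot: [0.713, -0.701, 0.002, -0.001]
ft_force: [1.5, -0.1, -2.5]
width: 0.0294
[[ 0.017 -1.     0.004]
 [-1.    -0.017 -0.003]
 [ 0.003 -0.004 -1.   ]] -89.03384977335934
```

```bash
python3 -m crank '[{"x":-0.036,"y":-0.01,"z":0,"ax":0,"ay":0,"az":-0.05,"claw":1},{"x":-0.073,"y":-0.02,"z":0,"ax":0,"ay":0,"az":-0.1,"claw":1},{"x":-0.109,"y":-0.03,"z":0,"ax":0,"ay":0,"az":-0.15,"claw":1},{"x":-0.145,"y":-0.04,"z":0,"ax":0,"ay":0,"az":-0.17,"claw":1},{"x":-0.182,"y":-0.05,"z":0,"ax":0,"ay":0,"az":-0.17,"claw":1}]' 50
python3 -m crank '[{"x":-0.018,"y":0.003,"z":0,"ax":0,"ay":0,"az":0,"claw":1},{"x":-0.028,"y":0.003,"z":0,"ax":0,"ay":0,"az":0,"claw":1},{"x":-0.036,"y":0.003,"z":0,"ax":0,"ay":0,"az":0,"claw":1},{"x":-0.037,"y":0.003,"z":0,"ax":0,"ay":0,"az":0,"claw":1},{"x":-0.037,"y":0.003,"z":0,"ax":0,"ay":0,"az":0,"claw":1}]' 50
python3 - <<'E'
from h import *
c=camera('scene');np.save('s2.npy',c,allow_pickle=True);w=camera('wrist');np.save('w2.npy',w,allow_pickle=True)
t=camera('top')
s=r.read_state();m=R.from_quat(s['eef_rot']).as_matrix();print(s['ee_pos'],m.round(3), np.degrees(np.arctan2(m[1,0],m[0,0])))
cv2.imwrite('pics/c6.png',np.vstack([np.hstack([cv2.resize(c['color'][165:240,220:320],(400,300)),cv2.resize(w['color'][100:280,120:360],(400,300))]),np.hstack([cv2.resize(w['color'],(400,300)),cv2.resize(t['color'][150:240,210:330],(400,300))])]))
E
```

```text
time: 8.32
ee_pos: [0.5253, -0.0704, 0.1282]
eef_rot: [0.822, -0.569, -0.0, 0.0]
ft_force: [1.0, -0.7, -3.1]
width: 0.0298
time: 8.73
ee_pos: [0.5097, -0.0393, 0.1285]
eef_rot: [0.821, -0.571, 0.0, 0.0]
ft_force: [1.0, 0.4, -2.4]
width: 0.0296
[ 0.51001919 -0.03963704  0.12859329] [[ 0.347 -0.938  0.   ]
 [-0.938 -0.347 -0.   ]
 [ 0.     0.    -1.   ]] -69.69323459857358
```

View pics/c6.png

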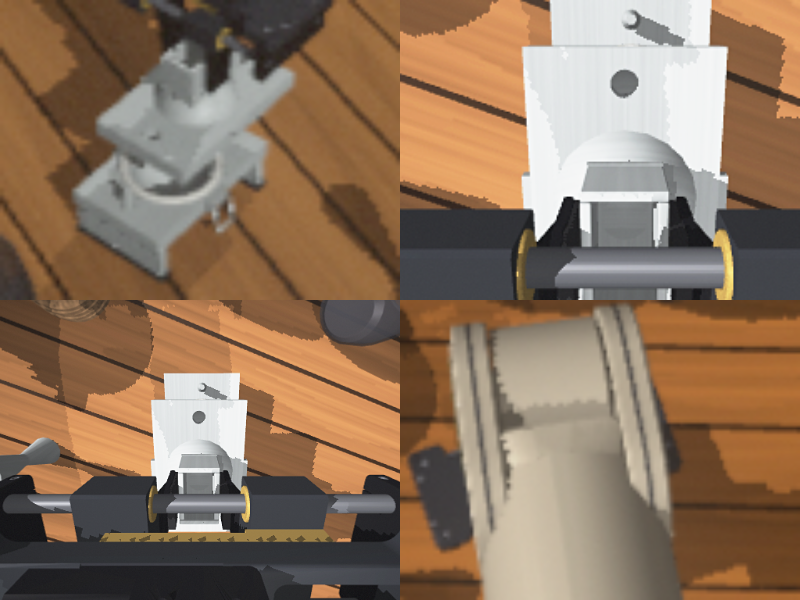

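```bash
python3 - <<'E'
from h import *
W=load('w2')
p=lambda x,y:((x-400)*.6-.2+120,y*.6-.2+100)
d=plane(W,[p(630,17)],.068)[0];h=plane(W,[p(624,83)],.1039)[0]
u=np.array([np.cos(np.radians(20.3)),np.sin(np.radians(20.3)),0])
s=r.read_state();print(s['ee_pos'],d,h,'hole-52u',h-.052*u,'dowel-52u',d-.052*u,'diff',d-h)
print('flange corners',c:=plane(W,[p(523,47),p(727,47)],.1039),np.linalg.norm(c[0]-c[1]),np.degrees(np.arctan2(*(c[0]-c[1])[[1,0]])),c.mean(0)-.067*u)
E
```

```text
[ 0.51001919 -0.03963704  0.12859329] [ 0.58452912 -0.01481873  0.068     ] [ 0.55824759 -0.02158615  0.1039    ] hole-52u [ 0.50947736 -0.0396268   0.1039    ] dowel-52u [ 0.53575889 -0.03285939  0.068     ] diff [ 0.02628153  0.00676742 -0.0359    ]
flange corners [[ 0.55756622  0.02209442  0.1039    ]
 [ 0.58658144 -0.05584435  0.1039    ]] 0.083164496855136 110.4194083144262 [ 0.50923527 -0.04011965  0.1039    ]
```

```bash
python3 -m crank '[{"x":0.001,"y":-0.01,"z":0,"ax":0,"ay":0,"az":-0.002,"claw":1},{"x":0.002,"y":-0.02,"z":0,"ax":0,"ay":0,"az":-0.002,"claw":1},{"x":0.0037,"y":-0.026,"z":0,"ax":0,"ay":0,"az":-0.002,"claw":1},{"x":0.0037,"y":-0.026,"z":0.006,"ax":0,"ay":0,"az":-0.002,"claw":1},{"x":0.0037,"y":-0.026,"z":0.012,"ax":0,"ay":0,"az":-0.002,"claw":1}]' 50
python3 -m crank '[{"x":0,"y":0,"z":0.002,"ax":0,"ay":0,"az":0,"claw":1},{"x":0,"y":0,"z":0.004,"ax":0,"ay":0,"az":0,"claw":1},{"x":0,"y":0,"z":0.004,"ax":0,"ay":0,"az":0,"claw":1},{"x":0,"y":0,"z":0.004,"ax":0,"ay":0,"az":0,"claw":1},{"x":0,"y":0,"z":0.004,"ax":0,"ay":0,"az":0,"claw":1}]' 50
python3 - <<'E'
from h import *
c=camera('scene');np.save('s3.npy',c,allow_pickle=True);w=camera('wrist');np.save('w3.npy',w,allow_pickle=True)
cv2.imwrite('pics/c7.png',np.hstack([cv2.resize(c['color'][165:240,220:320],(400,300)),cv2.resize(w['color'][130:220,180:300],(400,300),interpolation=cv2.INTER_CUBIC)]))
E
```

```text
time: 9.3
ee_pos: [0.536, -0.0321, 0.1161]
eef_rot: [0.823, -0.569, -0.0, -0.0]
ft_force: [-1.4, 0.2, -3.9]
width: 0.0294
time: 9.72
ee_pos: [0.5356, -0.0325, 0.1129]
eef_rot: [0.822, -0.569, 0.0, 0.0]
ft_force: [-0.3, -0.4, -2.5]
width: 0.0294
```

View pics/c7.png

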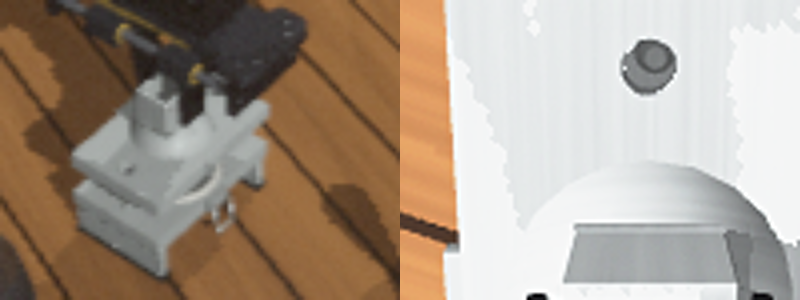

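```bash
python3 - <<'E'
from h import *
W=load('w3')
p=lambda x,y:((x-400)*.3-.35+180,y*.3-.35+130)
d=plane(W,[p(656,57)],.068)[0];h=plane(W,[p(649.5,66)],.0882)[0]
m=R.from_quat(r.read_state()['eef_rot']).as_matrix()
print(d,h,'tool shift',m.T@(d-h)*1e3)
E
```

```text
[ 0.58419662 -0.0157343   0.068     ] [ 0.58402246 -0.01421059  0.0882    ] tool shift [ 1.47839357  0.38249279 20.20049661]
```

```bash
python3 -m crank '[{"x":0.0015,"y":0.0004,"z":0,"ax":0,"ay":0,"az":0,"claw":1},{"x":0.0015,"y":0.0004,"z":0.004,"ax":0,"ay":0,"az":0,"claw":1},{"x":0.0015,"y":0.0004,"z":0.008,"ax":0,"ay":0,"az":0,"claw":1},{"x":0.0015,"y":0.0004,"z":0.012,"ax":0,"ay":0,"az":0,"claw":1},{"x":0.0015,"y":0.0004,"z":0.013,"ax":0,"ay":0,"az":0,"claw":1}]' 55
python3 -m crank '[{"x":0,"y":0,"z":0.002,"ax":0,"ay":0,"az":0,"claw":1},{"x":0,"y":0,"z":0.004,"ax":0,"ay":0,"az":0,"claw":1},{"x":0,"y":0,"z":0.006,"ax":0,"ay":0,"az":0,"claw":1},{"x":0,"y":0,"z":0.008,"ax":0,"ay":0,"az":0,"claw":1},{"x":0,"y":0,"z":0.008,"ax":0,"ay":0,"az":0,"claw":1}]' 55
```

```text
time: 10.23
ee_pos: [0.5351, -0.034, 0.0987]
eef_rot: [0.822, -0.569, -0.001, 0.0]
ft_force: [-0.7, 0.2, -3.0]
width: 0.0297
time: 10.65
ee_pos: [0.5355, -0.034, 0.0913]
eef_rot: [0.823, -0.569, -0.0, 0.0]
ft_force: [-0.6, -0.0, -2.0]
width: 0.0292
```

```bash
python3 -m crank '[{"x":0,"y":0,"z":0.001,"ax":0,"ay":0,"az":0,"claw":1},{"x":0,"y":0,"z":0.002,"ax":0,"ay":0,"az":0,"claw":1},{"x":0,"y":0,"z":0.003,"ax":0,"ay":0,"az":0,"claw":1},{"x":0,"y":0,"z":0.004,"ax":0,"ay":0,"az":0,"claw":1},{"x":0,"y":0,"z":0.004,"ax":0,"ay":0,"az":0,"claw":1}]' 60
python3 -m crank '[{"x":0,"y":0,"z":0.001,"ax":0,"ay":0,"az":0,"claw":1},{"x":0,"y":0,"z":0.002,"ax":0,"ay":0,"az":0,"claw":1},{"x":0,"y":0,"z":0.003,"ax":0,"ay":0,"az":0,"claw":1},{"x":0,"y":0,"z":0.004,"ax":0,"ay":0,"az":0,"claw":1},{"x":0,"y":0,"z":0.004,"ax":0,"ay":0,"az":0,"claw":1}]' 60
```

```text
time: 11.07
ee_pos: [0.5358, -0.034, 0.0879]
eef_rot: [0.822, -0.569, 0.0, 0.0]
ft_force: [-1.3, 0.2, 2.9]
width: 0.0298
time: 11.48
ee_pos: [0.5358, -0.034, 0.0846]
eef_rot: [0.822, -0.569, 0.0, 0.0]
ft_force: [-6.4, -0.3, 13.5]
width: 0.0297
```

```bash
python3 -m crank '[{"x":0,"y":0.0005,"z":0.0005,"ax":0,"ay":0,"az":0,"claw":1},{"x":0,"y":0.001,"z":0.001,"ax":0,"ay":0,"az":0,"claw":1},{"x":0,"y":0.001,"z":0.0015,"ax":0,"ay":0,"az":0,"claw":1},{"x":0,"y":0.001,"z":0.0015,"ax":0,"ay":0,"az":0,"claw":1},{"x":0,"y":0.001,"z":0.0015,"ax":0,"ay":0,"az":0,"claw":1}]' 60
python3 - <<'E'
from h import *
c=camera('scene');w=camera('wrist');np.save('s4.npy',c,allow_pickle=True)
print(r.read_state()['torque'])
cv2.imwrite('pics/c8.png',np.vstack([np.hstack([cv2.resize(c['color'][165:240,220:320],(400,300),interpolation=cv2.INTER_CUBIC),cv2.resize(w['color'],(400,300))]),np.hstack([cv2.resize(c['color'],(400,300)),np.zeros((300,400,3),np.uint8)])]))
E
```

```text
time: 11.9
ee_pos: [0.5359, -0.034, 0.0846]
eef_rot: [0.823, -0.569, 0.001, -0.0]
ft_force: [-9.5, 0.6, 26.1]
width: 0.0295
[0.28810091 2.22022029 0.00265492]
```

View pics/c8.png

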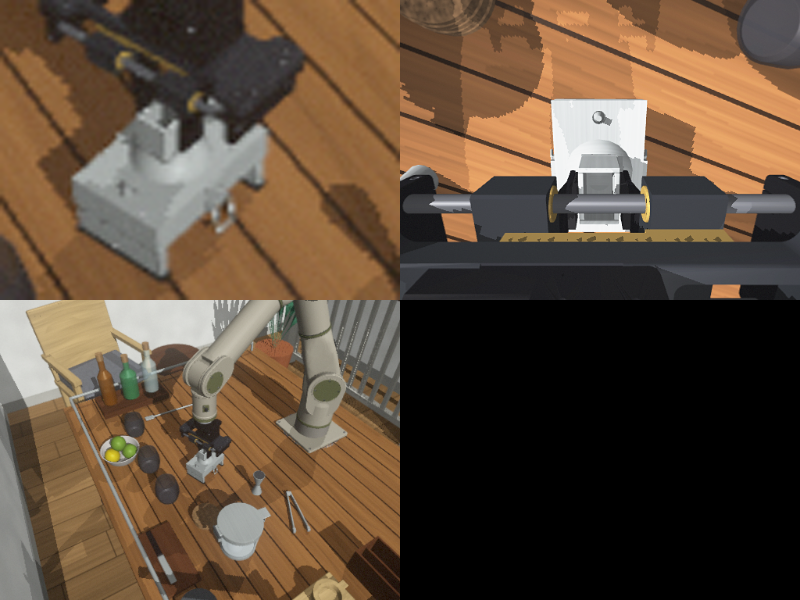

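```bash
python3 -c "
from bench import r,close_job
s=r.read_state();print(s['ee_pos'],s['ft_force'],s['width']);print(close_job())"
```

```text
[ 0.53585984 -0.03399272  0.08456337] [-9.78033397  0.59948111 26.25954942] 0.029894174610087944
the job is handed in; nothing more can be done
None
```

The bucket lid is shut and the mould is closed. I handed the job in at about 12 s, with the arm still gripping the neck and pressing the top half down.

- **Lid:** I pushed it down at lid_front until it stopped at z = 0.1349 m, against 0.135 m when shut, with 23 N upward on the tool. After I let go, the pictures showed it level. The tab's height was 0.126 to 0.127 m, about 20 mm lower than it would be on the catch. I didn't see or feel the click itself.
- **Mould:** I lifted the top half by its neck, corrected its position by 1.5 mm using the dowel seen through the hole, and lowered it over both dowels without resistance. I pressed until the tool stopped at z = 0.0846 m, against 0.0847 m expected for flanges meeting. Raising the force from 13.5 to 26 N moved it no further, and the last scene picture showed no gap.
- **Other things:** In the pictures, the glasses, jigger, tongs, spoon and coasters appear where they were.

**Checks that disagreed:**
- Two estimates of the dowels' sideways position differed by about 2 mm; the view through the hole settled it.
- The tab's height measured about 8 mm below the lid's upper face when shut; I took this as the tab's own height or a rough corner reading.
- A sideways force of about 10 N remains while pressing. I took it as the arm flexing, since pushing the lid gave a similar force.

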